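Find the rocking lid and press it home

ROBOT

A 6-joint arm with a two-finger parallel gripper is mounted at the origin on a cart in front of the work surface, level with it; the furniture and walls round the work are solid. World frame = base frame: x ahead of the robot, y to its left, z up, the work surface at z = 0. Lengths are in m, angles in degrees, forces in N, time in s.
With the tool pointing down it reaches from about 0.275 to 0.825 m from the base axis. Payload 4.9 kg.
Tool frame: the origin (TCP) lies midway between the tips of the shut fingers; the grasp point (between the pads) lies 19 mm behind it (bot.grip_point_offset is the distance from the TCP to the grasp point, in m); y points along the fingers, z is the direction in which the jaws open and shut, and the axes are right-handed (so a half turn about y gives the same grasp; the last joint's range is limited). The gripper opens to 85 mm and grips with 20 to 120 N. Pads are 22 mm wide; open, the fingers measure 114 mm over their backs; the gripper's body (76 mm by 85 mm) begins 54 mm behind the grasp point. The pads swing forward as they close: fully open they stand 13 mm farther back than shut.
Start: joints at [62.498, 18.69, -11.035, 60.275, 0, 82.311], TCP at [0.186, 0.517, 0.231] pointing down, gripper open.
Joint ranges: [-152.03, 152.03], [-55.5, 102.48], [-74.3, 77.21], [-110.64, 120.58], [-84.22, 78.4], [-180, 180]. Speed limits (degrees/s): [147.25, 147.25, 180, 180, 180, 180].

INTERFACE

Orientations are given as [roll, pitch, yaw] about the fixed x, y, z axes, in that order (R = Rz(yaw) Ry(pitch) Rx(roll)).
In Python, from bench import bot gives the robot as it stands.
- The arm moves only by the tool arm_command, never from a script. Its argument "moves" is a list of rows, each a list of 2 entries, a list of its own where there are three numbers: the shift along the tool's x, y, z in cm, then the turn, a rotation vector about the tool's x, y, z in degrees. In form: [[[tx, ty, tz], [wx, wy, wz]], ...]. A call has 1 to 20 rows; each row shifts and turns the commanded pose from where the row before left it, along the tool's axes as they then stand; what a row does not reach is not made up. A row lasts 1/8 s, in which the tool goes at most 62.5 mm and 10.7 degrees, less where a joint would pass 70% of its speed; a pose out of reach is approached as far as the arm can. A call is refused whole if a number of a shift passes 6.25 or a number of a turn 10.7, either way. A call with a gripper value outside its range is refused whole. "hand" is the finger opening in cm, from 0 to 8.54, set as the call begins (left out, the last holds). The fingers move at their own pace and stop on an object; "squeeze" is the grip in N (left out, the last holds). Time passes only in rows, so rows that do not move let the fingers close. It gives the time, the measured TCP pose, the force and the opening at its end, in the units of the state.
- bot.read_state(): the state, without advancing time (a new reading comes with each control period).
- bot.snapshot(name): name is "scene" or "side" or "wrist"; returns the picture (420x560x3 uint8, red, green, blue); there is no depth.
- bot.get_calibration(name): a dict with "fx", "fy", "cx", "cy" (pixels), "k1" (the pictures are not rectified: a ray, as slopes to the right and down, at radius r is drawn at 1 + k1 r^2 times it, then the intrinsics apply), "R" (3x3) and "t" (3): a world point X has camera coordinates R X + t. Camera axes: x right, y down, z forward; pixel columns grow to the right and rows downward; lengths in m; the calibration is good to about 2 mm. A picture is of the moment at which its call begins: read the wrist's pose just before it. get_calibration takes no time and is no camera call; for the wrist camera it gives the pose at the moment of the call.
- bot.finish_job(): hands the job in, once; it reports no verdict.
Trained networks look in the newest picture that a camera, given by its name, has taken for a name from the list of things; names that differ only in an ending like _2 or _b are one class to them, and where a whole thing is asked for, a point or a joint stands for the part that bears it (a point fixed in the world has none). Each returns a list of dicts, best first, with "confidence" (0 to 1); they miss things now and then, are a little off and sometimes report something else, mostly with a low value. They report only what shows in the picture. A call takes as long as a camera call.
- bot.look_for(camera, target): "pixel" ([column, row] in pixels, amid what is visible of it).
The state is a dict: "clock": time; "qpos": joint angles; "joint_velocities": joint speeds; "joint_efforts": joint torques, N m; "tcp_pos": TCP position; "tool_rot": TCP orientation; "contact_force": force on the tool from outside, world axes, zero at the start; "wrist_torque": the same for the moment, N m; "width": finger opening in m.
Only numpy, scipy, OpenCV 4.12 (cv2) and the standard library are available. Lean on these libraries where they do the work, as an engineer would, in place of code of your own. Each camera call takes 0.05 s, during which the arm holds its last target. There are 200 camera calls.

TASK

One of the three bamboo lids on the white storage pots is not pushed home: it tips when its edge is pressed. Find it by pressing down near the edges of the lids with a fingertip until one tips under the finger, then press that lid in its middle until it is fully home and level. Its seal springs back, so finish while still holding it down fully home for me to tape it; lift nothing and leave the pots and everything else standing where they are.

Things in the scene. Friction and masses are not known exactly. Their poses are not given: they have to be found in the camera images.
- lid_a_top (a point): Centre of the top of one of three identical flat round bamboo lids (92 mm across, 10 mm thick, no knob), z along the lid's axis, up. A lid that is home has its top 80 mm above its pot's underside and gives less than 1 mm under a finger. The loose one stands about 5 mm higher on its springy seal; see the pots for how it behaves.
- lid_b_top (a point): Centre of the top of one of three identical flat round bamboo lids (92 mm across, 10 mm thick, no knob), z along the lid's axis, up. A lid that is home has its top 80 mm above its pot's underside and gives less than 1 mm under a finger. The loose one stands about 5 mm higher on its springy seal; see the pots for how it behaves.
- lid_c_top (a point): Centre of the top of one of three identical flat round bamboo lids (92 mm across, 10 mm thick, no knob), z along the lid's axis, up. A lid that is home has its top 80 mm above its pot's underside and gives less than 1 mm under a finger. The loose one stands about 5 mm higher on its springy seal; see the pots for how it behaves.
- pot_a: One of three identical white ceramic pots, 86 mm across, 70 mm to the rim, 0.6 to 0.95 kg, standing loose. Origin: centre of underside, z up. The loose lid, pressed 30 mm off its centre with 4 to 12 N, tips that side down (0.07 to 0.1 rad, 4 mm); in its middle it takes 10 N to push it the 5 mm down to the rim (15 to 20 N holds it firmly). Let go, it springs up level.
- pot_b: One of three identical white ceramic pots, 86 mm across, 70 mm to the rim, 0.6 to 0.95 kg, standing loose. Origin: centre of underside, z up. The loose lid, pressed 30 mm off its centre with 4 to 12 N, tips that side down (0.07 to 0.1 rad, 4 mm); in its middle it takes 10 N to push it the 5 mm down to the rim (15 to 20 N holds it firmly). Let go, it springs up level.
- pot_c: One of three identical white ceramic pots, 86 mm across, 70 mm to the rim, 0.6 to 0.95 kg, standing loose. Origin: centre of underside, z up. The loose lid, pressed 30 mm off its centre with 4 to 12 N, tips that side down (0.07 to 0.1 rad, 4 mm); in its middle it takes 10 N to push it the 5 mm down to the rim (15 to 20 N holds it firmly). Let go, it springs up level.
- tin: Food tin, 75 mm across, 58 mm high, standing in the row of pots; bystander. Origin: centre of underside.
- lemon: Lemon, 83x58x58 mm; bystander. Origin: centre of underside.
- egg_timer: Round egg timer, 60 mm across, 58 mm high; bystander. Origin: centre of underside.
- garlic: Garlic bulb, 53 mm across, 52 mm high; bystander. Origin: centre of underside.
- spice_jar1: Spice jar, 46 mm across, 106 mm high; bystander. Origin: centre of underside.
- spice_jar2: Spice jar, 46 mm across, 106 mm high; bystander. Origin: centre of underside.

How it is judged (in metres and radians):
On the way, in this order (a step that is already met when the one before it is completed fails the run):
1. a lid, pressed near its edge, tips under the finger (by 0.04 rad or more) while its pot stands upright (((angle between lid_a_top's own z axis and vertical above 0.04 rad and angle between pot_a's own z axis and vertical below 0.03 rad and contact force between the fingers and pot_a above 0.5 N) or (angle between lid_b_top's own z axis and vertical above 0.04 rad and angle between pot_b's own z axis and vertical below 0.03 rad and contact force between the fingers and pot_b above 0.5 N) or (angle between lid_c_top's own z axis and vertical above 0.04 rad and angle between pot_c's own z axis and vertical below 0.03 rad and contact force between the fingers and pot_c above 0.5 N))), for 0.1 s.
2. all lids are home: each top within 1.8 mm of the seated height and level (z of lid_a_top in the frame of pot_a below 0.0818 m and z of lid_b_top in the frame of pot_b below 0.0818 m and z of lid_c_top in the frame of pot_c below 0.0818 m and angle between each of lid_a_top, lid_b_top, lid_c_top's own z axis and vertical below 0.03 rad), for 0.2 s.
At the end, for the whole second after the job is handed in: All three lids are home on their pots (tops no more than 1.8 mm above the seated height of 80 mm, level within 0.03 rad), which the loose one is only while a finger holds it down (more than 2 N); all pots stand upright within 30 mm of where they were (all of step 2 and (contact force between the fingers and pot_a above 2 N or contact force between the fingers and pot_b above 2 N or contact force between the fingers and pot_c above 2 N) and angle between each of pot_a, pot_b, pot_c's own z axis and vertical below 0.05 rad and distance of each of pot_a, pot_b, pot_c from where it was at the start of the episode below 0.03 m); the arm keeps its last pose, push and grip.
It fails at once if a pot is pushed away, lifted or tipped (distance of any of pot_a, pot_b, pot_c from where it was at the start of the episode above 0.03 m or height (world z) of any of pot_a, pot_b, pot_c above 0.008 m or angle between any of pot_a, pot_b, pot_c's own z axis and vertical above 0.15 rad).
It fails at once if a lid is pulled up instead of pressed (z of lid_a_top in the frame of pot_a above 0.093 m or z of lid_b_top in the frame of pot_b above 0.093 m or z of lid_c_top in the frame of pot_c above 0.093 m).
It fails at once if a bystander is lifted or moved by more than 30 mm (distance of any of tin, lemon, egg_timer, garlic, spice_jar1, spice_jar2 from where it was at the start of the episode above 0.03 m).
It also fails if it takes over 48 s, if anything falls off the work surface, if the arm or the gripper's body presses on something with over 40 N, if the wrist force passes 120 N, or if a joint passes its speed limit or range.

## Working session

There is one attempt and no reset: what is moved stays moved. The work goes in short steps, Python scripts to look and compute and a tool call to move; the robot and the scene stay as the last step left them, time stands still between calls to the robot, and variables do not carry over. Pictures are saved under pics/ and viewed, on a budget of 10 in all, crops included, one or two more only if the job needs it, and the job is handed in when it is done.

Besides the shell and the picture viewer there is one more tool, called after "Request:" in YAML: its name, and indented under it one key for each argument. arm_command: Moves the arm, as the interface text tells. Its arguments: {"type":"object","properties":{"moves":{"type":"array","items":{"type":"array"}},"hand":{"type":"number"},"squeeze":{"type":"number"}},"required":["moves"]}

```bash
mkdir -p pics; cat > h.py <<'E'
from bench import bot
import numpy as np, cv2
def ray(cal,px):
    K=np.array([[cal['fx'],0,cal['cx']],[0,cal['fy'],cal['cy']],[0,0,1.]])
    # p = u(1+k1 r^2)
    u=cv2.undistortPoints(np.array([[px]],float),K,np.array([cal['k1'],0,0,0.]))[0,0]
    R=np.array(cal['R']);t=np.array(cal['t'])
    return -R.T@t, R.T@np.array([u[0],u[1],1.])
def atz(cal,px,z):
    o,d=ray(cal,px); return o+d*(z-o[2])/d[2]
E
python3 - <<'E'
from h import *
s=bot.read_state(); print({k:np.round(s[k],3).tolist() for k in s})
ims=[]
for c in ['scene','side']:
    im=bot.snapshot(c); cal=bot.get_calibration(c); cv2.imwrite(f'pics/{c}0.png',im[:,:,::-1])
    print(c,'cam at',(-np.array(cal['R']).T@np.array(cal['t'])).round(3))
    for n,z in [('lid_a_top',.08),('pot_a',.035),('tin',.03),('spice_jar1',.05)]:
        for d in bot.look_for(c,n): print(c,n,np.round(d['pixel']),round(d['confidence'],2),atz(cal,d['pixel'],z).round(3))
E
```

```text
{'clock': 0.0, 'qpos': [62.498, 18.733, -11.094, 60.276, 0.0, 82.309], 'joint_velocities': [0.046, 0.02, 0.001, 0.042, -0.017, -0.032], 'joint_efforts': [0.0, -44.34, 26.244, 0.016, -0.0, 0.0], 'tcp_pos': [0.186, 0.517, 0.23], 'tool_rot': [-90.101, 0.014, -19.811], 'contact_force': [0.454, 0.017, 0.589], 'wrist_torque': [0.0, 0.018, -0.007], 'width': 0.086}
scene cam at [-0.101 -0.833  0.852]
scene lid_a_top [221. 208.] 0.92 [ 0.425 -0.066  0.08 ]
scene pot_a [220. 207.] 0.95 [ 0.455 -0.016  0.035]
scene pot_a [305. 272.] 0.89 [ 0.456 -0.345  0.035]
scene pot_a [303. 263.] 0.69 [ 0.474 -0.321  0.035]
scene pot_a [186. 185.] 0.62 [0.444 0.129 0.035]
scene tin [257. 245.] 0.59 [ 0.436 -0.196  0.03 ]
scene tin [302. 274.] 0.27 [ 0.452 -0.34   0.03 ]
scene spice_jar1 [218. 155.] 0.7 [0.595 0.173 0.05 ]
scene spice_jar1 [238. 150.] 0.69 [0.66  0.152 0.05 ]
side cam at [ 0.292 -1.305  0.506]
side lid_a_top [251. 199.] 0.96 [ 0.443 -0.097  0.08 ]
side pot_a [268. 255.] 0.93 [ 0.448 -0.332  0.035]
side pot_a [230. 176.] 0.88 [0.422 0.251 0.035]
side pot_a [247. 201.] 0.62 [0.447 0.016 0.035]
side tin [241. 301.] 0.63 [ 0.372 -0.502  0.03 ]
side tin [253. 224.] 0.56 [ 0.443 -0.139  0.03 ]
```

```bash
python3 -c "
import cv2,numpy as np
a=cv2.imread('pics/scene0.png');b=cv2.imread('pics/side0.png')
cv2.imwrite('pics/two.png',cv2.resize(np.vstack([a,b]),(400,600)))"
```

```text
(no output)
```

View pics/scene0.png

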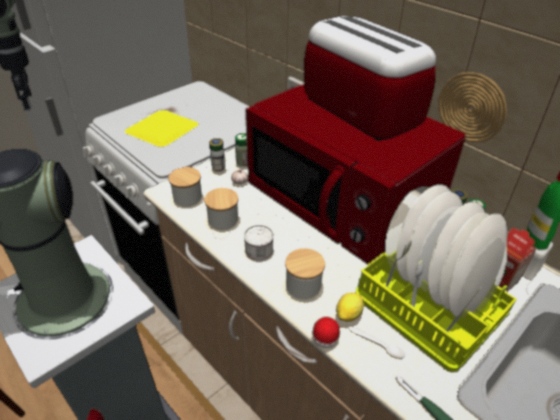

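View pics/side0.png

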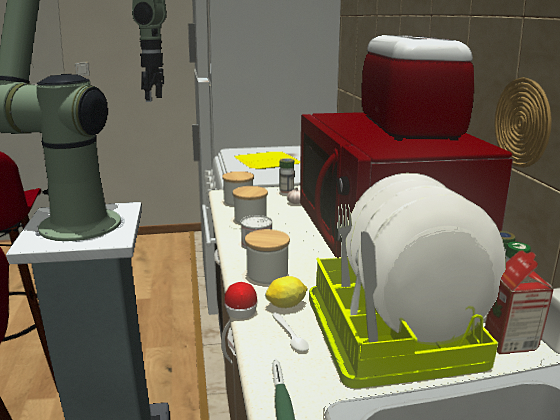

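Both pictures show the row from far to near: pot (scene 185,187 / side 238,178), pot (222,208 / 250,192), tin (258,243), pot (305,274 / 268,241). The red egg timer and the lemon stand beyond the near pot, towards the camera. I'll segment the bamboo lid ellipses and triangulate them.

```bash
python3 - <<'E'
from h import *
from scipy.optimize import least_squares
g={'scene':[(185,176),(222,200),(305,263)],'side':[(238,176),(250,191),(268,240)]}
obs={}
for c in g:
    im=cv2.imread(f'pics/{c}0.png'); hsv=cv2.cvtColor(im,cv2.COLOR_BGR2HSV)
    print([hsv[y,x].tolist() for x,y in g[c]])
    m=cv2.inRange(hsv,(8,75,90),(24,255,255))
    m=cv2.morphologyEx(m,cv2.MORPH_OPEN,np.ones((2,2)))
    n,l,st,ce=cv2.connectedComponentsWithStats(m)
    for i,(x,y) in enumerate(g[c]):
        k=l[y,x]; print(c,i,st[k].tolist() if k else None,ce[k].round(1))
        obs[c,i]=(l==k).astype(np.uint8) if k else None
# fit: lid disc top outline (circle r=.046) + side (10mm): silhouette extents
def proj(cal,X):
    P=(np.array(cal['R'])@X.T).T+np.array(cal['t']); u=P[:,:2]/P[:,2:]; r=(u**2).sum(1,keepdims=True)
    return u*(1+cal['k1']*r)*[cal['fx'],cal['fy']]+[cal['cx'],cal['cy']]
th=np.linspace(0,2*np.pi,180); circ=np.c_[.046*np.cos(th),.046*np.sin(th),0*th]
def ext(p): return np.r_[p.min(0),p.max(0)]
for i in range(3):
    def f(v):
        r=[]
        for c in g:
            if obs[c,i] is None: continue
            cal=bot.get_calibration(c)
            e=ext(proj(cal,np.vstack([circ,circ-[0,0,.01]])+v))
            ys,xs=np.nonzero(obs[c,i]); o=np.array([xs.min()-.5,ys.min()-.5,xs.max()+.5,ys.max()+.5])
            r+=list(e-o)
        return np.array(r)
    s=least_squares(f,[.44,[.2,-.03,-.3][i],.08]); print(i,s.x.round(4),s.fun.round(1))
E
```

```text
[[19, 113, 232], [19, 114, 232], [18, 114, 231]]
scene 0 [169, 168, 32, 21, 521] [185.1 178.1]
scene 1 [205, 189, 34, 23, 605] [221.8 200.2]
scene 2 [287, 250, 39, 30, 946] [305.6 264.5]
[[20, 120, 232], [20, 117, 231], [20, 119, 233]]
side 0 [224, 173, 31, 11, 254] [238.8 177.4]
side 1 [234, 187, 35, 14, 385] [250.6 193.1]
side 2 [246, 230, 45, 22, 776] [267.5 240.4]
0 [0.4371 0.1206 0.0739] [-0.5 -0.5  0.3  0.4 -0.3 -0.8  0.6  0.8]
1 [ 0.452  -0.0331  0.0772] [-0.4 -0.8  0.3  0.7 -0.1 -0.4  0.2  0.5]
2 [ 0.4453 -0.3545  0.0846] [-0.9 -1.4  0.6  1.3 -0.  -0.4  0.3  0.5]
```

Request:
arm_command:
  moves:
    - [[0, 0, 0], [0, -9.9, 0]]
    - [[0, 0, 0], [0, -9.9, 0]]
    - [[2.1, 0, -3.05], [0, 0, 0]]
    - [[2.1, 0, -3.05], [0, 0, 0]]
    - [[2.1, 0, -3.05], [0, 0, 0]]
    - [[2.1, 0, -3.05], [0, 0, 0]]
    - [[2.1, 0, -3.05], [0, 0, 0]]
    - [[2.1, 0, -3.05], [0, 0, 0]]
    - [[2.1, 0, -3.05], [0, 0, 0]]
    - [[2.1, 0, -3.05], [0, 0, 0]]
    - [[2.1, 0, -3.05], [0, 0, 0]]
    - [[2.1, 0, -3.05], [0, 0, 0]]
    - [[2.1, 1, -3.05], [0, 0, 0]]
    - [[2.1, 3, -3.05], [0, 0, 0]]
    - [[0, 0, 0], [0, 0, 0]]
  hand: 0
  squeeze: 40

```text
clock: 2.38
tcp_pos: [0.4381, 0.1495, 0.1896]
tool_rot: [-90.0, 0.2, -0.2]
contact_force: [-0.2, 0.4, -0.0]
width: -0.0001
```

```bash
python3 - <<'E'
from h import *
im=bot.snapshot('wrist'); cal=bot.get_calibration('wrist'); cv2.imwrite('pics/w1.png',im[:,:,::-1])
for n in ['lid_a_top','pot_a']:
    for d in bot.look_for('wrist',n): print(n,np.round(d['pixel']),round(d['confidence'],2),atz(cal,d['pixel'],.082).round(3))
hsv=cv2.cvtColor(im,cv2.COLOR_RGB2HSV)
n,l,st,ce=cv2.connectedComponentsWithStats(cv2.inRange(hsv,(8,75,90),(24,255,255)))
for k in range(1,n):
    if st[k][4]>300: print(st[k],ce[k].round(),atz(cal,ce[k],.082).round(3))
E
```

```text
lid_a_top [ 59. 211.] 0.74 [ 0.437 -0.016  0.082]
pot_a [233. 199.] 0.88 [0.428 0.116 0.082]
pot_a [ 60. 213.] 0.8 [ 0.438 -0.015  0.082]
[    0     0   560    85 35158] [323.  47.] [0.325 0.179 0.082]
[ 172  144  119  114 8064] [229. 209.] [0.435 0.113 0.082]
[   0  167  101  110 9088] [ 46. 223.] [ 0.446 -0.028  0.082]
```

View pics/w1.png

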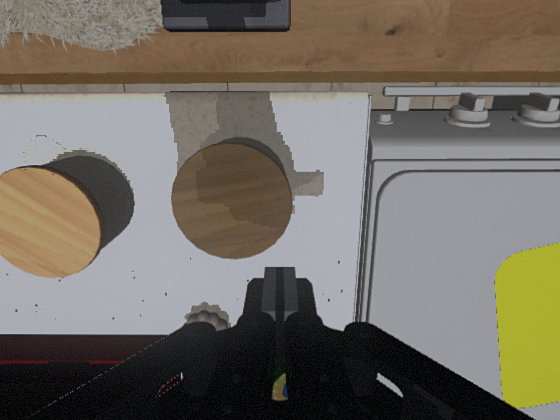

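The wrist view shows the far lid centred at about (232,200) and the second at about (47,222), with the fingertip at (281,270). The far lid's centre is therefore about (0.430, 0.115). I'll press it 30 mm off-centre towards +y.

Request:
arm_command:
  moves:
    - [[-0.8, 2, -0.45], [0, 0, 0]]
    - [[0, 3, 0], [0, 0, 0]]
    - [[0, 3, 0], [0, 0, 0]]
    - [[0, 1.5, 0], [0, 0, 0]]
    - [[0, 0.5, 0], [0, 0, 0]]
    - [[0, 0, 0], [0, 0, 0]]
    - [[0, 0, 0], [0, 0, 0]]

```text
clock: 3.4
tcp_pos: [0.431, 0.1473, 0.0922]
tool_rot: [-90.0, -0.1, 0.0]
contact_force: [0.3, -0.1, -0.2]
width: -0.0
```

Request:
arm_command:
  moves:
    - [[0, 0.2, 0], [0, 0, 0]]
    - [[0, 0.2, 0], [0, 0, 0]]
    - [[0, 0, 0], [0, 0, 0]]

```text
clock: 3.78
tcp_pos: [0.4302, 0.1468, 0.0872]
tool_rot: [-90.0, 0.0, -0.0]
contact_force: [-0.8, 0.1, 0.0]
width: -0.0
```

Request:
arm_command:
  moves:
    - [[0, 0.2, 0], [0, 0, 0]]
    - [[0, 0, 0], [0, 0, 0]]
    - [[0, 0, 0], [0, 0, 0]]

```text
clock: 4.15
tcp_pos: [0.4303, 0.1469, 0.0853]
tool_rot: [-90.0, 0.0, -0.0]
contact_force: [-0.9, 0.1, -0.5]
width: -0.0
```

Request:
arm_command:
  moves:
    - [[0, 0.15, 0], [0, 0, 0]]
    - [[0, 0, 0], [0, 0, 0]]

```text
clock: 4.4
tcp_pos: [0.4302, 0.1469, 0.0837]
tool_rot: [-90.0, 0.0, -0.0]
contact_force: [-0.1, 0.3, 0.2]
width: -0.0
```

Request:
arm_command:
  moves:
    - [[0, 0.15, 0], [0, 0, 0]]
    - [[0, 0, 0], [0, 0, 0]]

```text
clock: 4.65
tcp_pos: [0.4302, 0.1469, 0.0822]
tool_rot: [-90.0, 0.0, -0.0]
contact_force: [-0.2, -0.2, 0.2]
width: 0.0001
```

Request:
arm_command:
  moves:
    - [[0, 0.15, 0], [0, 0, 0]]
    - [[0, 0, 0], [0, 0, 0]]

```text
clock: 4.9
tcp_pos: [0.4302, 0.1469, 0.0806]
tool_rot: [-90.0, 0.0, -0.0]
contact_force: [0.3, -1.0, -0.5]
width: 0.0002
```

Request:
arm_command:
  moves:
    - [[0, 0.15, 0], [0, 0, 0]]
    - [[0, 0, 0], [0, 0, 0]]

```text
clock: 5.15
tcp_pos: [0.4305, 0.147, 0.08]
tool_rot: [-90.0, -0.0, -0.0]
contact_force: [-1.7, -0.3, 9.3]
width: -0.0002
```

The far lid is stiff at z ≈ 0.080, so it is home. On to the middle one.

Request:
arm_command:
  moves:
    - [[0, -2, 0], [0, 0, 0]]
    - [[0.3, -2, -2.1], [0, 0, 0]]
    - [[0.5, 0, -4], [0, 0, 0]]
    - [[0.5, 0, -4], [0, 0, 0]]
    - [[0.4, 0, -4], [0, 0, 0]]
    - [[0, 2, -1], [0, 0, 0]]
    - [[0, 1.1, 0], [0, 0, 0]]
    - [[0, 0, 0], [0, 0, 0]]
    - [[0, 0, 0], [0, 0, 0]]

```text
clock: 6.28
tcp_pos: [0.4474, -0.0035, 0.0886]
tool_rot: [-90.0, -0.0, 0.1]
contact_force: [0.8, 0.0, 0.5]
width: -0.0001
```

Request:
arm_command:
  moves:
    - [[0, 0.2, 0], [0, 0, 0]]
    - [[0, 0, 0], [0, 0, 0]]

```text
clock: 6.52
tcp_pos: [0.4475, -0.0038, 0.0865]
tool_rot: [-90.0, -0.0, 0.0]
contact_force: [-0.1, -0.2, 0.4]
width: 0.0002
```

Request:
arm_command:
  moves:
    - [[0, 0.2, 0], [0, 0, 0]]
    - [[0, 0, 0], [0, 0, 0]]

```text
clock: 6.78
tcp_pos: [0.4472, -0.0041, 0.0842]
tool_rot: [-90.0, 0.0, -0.0]
contact_force: [-1.4, -0.2, 0.4]
width: -0.0001
```

Request:
arm_command:
  moves:
    - [[0, 0.15, 0], [0, 0, 0]]
    - [[0, 0, 0], [0, 0, 0]]

```text
clock: 7.02
tcp_pos: [0.4472, -0.0041, 0.0827]
tool_rot: [-90.0, 0.0, -0.0]
contact_force: [-0.2, 0.3, -0.2]
width: -0.0002
```

Request:
arm_command:
  moves:
    - [[0, 0.15, 0], [0, 0, 0]]
    - [[0, 0, 0], [0, 0, 0]]

```text
clock: 7.28
tcp_pos: [0.4472, -0.0041, 0.0812]
tool_rot: [-90.0, 0.0, -0.0]
contact_force: [-0.5, -0.4, -0.6]
width: -0.0001
```

Request:
arm_command:
  moves:
    - [[0, 0.15, 0], [0, 0, 0]]
    - [[0, 0, 0], [0, 0, 0]]

```text
clock: 7.52
tcp_pos: [0.4474, -0.0041, 0.08]
tool_rot: [-90.0, -0.0, -0.0]
contact_force: [-1.4, -0.3, 4.1]
width: 0.0003
```

Request:
arm_command:
  moves:
    - [[0, 0.1, 0], [0, 0, 0]]
    - [[0, 0, 0], [0, 0, 0]]

```text
clock: 7.78
tcp_pos: [0.4475, -0.0041, 0.08]
tool_rot: [-90.0, -0.0, -0.0]
contact_force: [-4.7, 1.6, 15.4]
width: 0.0
```

The middle lid is home too. Next is the near pot; I'll raise the tool and take a close look first.

Request:
arm_command:
  moves:
    - [[0, -3, 0], [0, 0, 0]]
    - [[-0.5, -4, -2], [0, 0, 0]]
    - [[-0.5, -2, -4], [0, 0, 0]]
    - [[-0.5, -1, -4], [0, 0, 0]]
    - [[0, 0, -4], [0, 0, 0]]
    - [[0, 0, -4], [0, 0, 0]]
    - [[0, 0, -4], [0, 0, 0]]
    - [[0.5, 0, -4], [0, 0, 0]]
    - [[0.5, 0, -4], [0, 0, 0]]
    - [[0.5, 0, -1.8], [0, 0, 0]]
    - [[0, 0, 0], [0, 0, 0]]

```text
clock: 9.15
tcp_pos: [0.4472, -0.3231, 0.1783]
tool_rot: [-90.0, 0.0, -0.1]
contact_force: [-0.4, 0.5, -0.4]
width: -0.0001
```

```bash
python3 - <<'E'
from h import *
im=bot.snapshot('wrist'); cal=bot.get_calibration('wrist'); cv2.imwrite('pics/w2.png',im[:,:,::-1])
for d in bot.look_for('wrist','lid_a_top'): print(np.round(d['pixel']),round(d['confidence'],2),atz(cal,d['pixel'],.085).round(3))
hsv=cv2.cvtColor(im,cv2.COLOR_RGB2HSV)
n,l,st,ce=cv2.connectedComponentsWithStats(cv2.inRange(hsv,(8,75,60),(24,255,255)))
for k in range(1,n):
    if st[k][4]>1500: c=st[k][:2]+st[k][2:4]/2; print(st[k],ce[k].round(),atz(cal,c,.085).round(3))
print(bot.read_state()['contact_force'])
E
```

```text
[552. 197.] 0.95 [ 0.431 -0.131  0.085]
[    0     0   560    80 32273] [284.  46.] [ 0.332 -0.321  0.085]
[  175   147   127   122 12078] [238. 208.] [ 0.439 -0.351  0.085]
[-0.47474713  0.42930131  0.02050636]
```

View pics/w2.png

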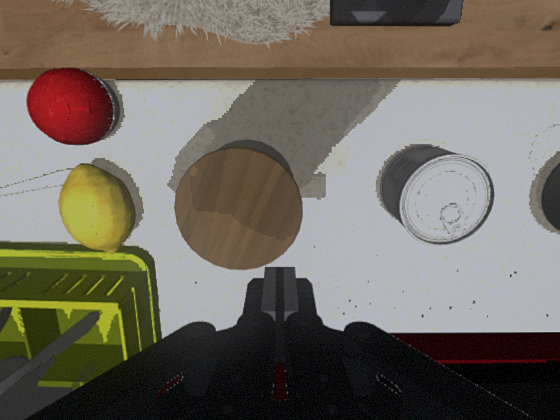

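The near lid is centred at (238,208), which gives about (0.440, -0.351). The tin (440,195), lemon (97,207) and egg timer (72,105) are clear. I'll press at y ≈ -0.321.

Request:
arm_command:
  moves:
    - [[-0.6, 2, 0.2], [0, 0, 0]]
    - [[0, 3, 0], [0, 0, 0]]
    - [[0, 2.5, 0], [0, 0, 0]]
    - [[0, 1.1, 0], [0, 0, 0]]
    - [[0, 0.3, 0], [0, 0, 0]]
    - [[0, 0, 0], [0, 0, 0]]

```text
clock: 10.0
tcp_pos: [0.4416, -0.3202, 0.0905]
tool_rot: [-90.0, -0.0, 0.0]
contact_force: [0.2, 0.2, 0.6]
width: 0.0002
```

Request:
arm_command:
  moves:
    - [[0, 0.2, 0], [0, 0, 0]]
    - [[0, 0, 0], [0, 0, 0]]

```text
clock: 10.25
tcp_pos: [0.4415, -0.3203, 0.0882]
tool_rot: [-90.0, -0.0, -0.0]
contact_force: [0.4, -0.0, -0.1]
width: 0.0
```

Request:
arm_command:
  moves:
    - [[0, 0.2, 0], [0, 0, 0]]
    - [[0, 0, 0], [0, 0, 0]]

```text
clock: 10.5
tcp_pos: [0.4411, -0.3201, 0.0857]
tool_rot: [-90.0, 0.0, -0.0]
contact_force: [-0.3, -0.2, 0.7]
width: 0.0002
```

Request:
arm_command:
  moves:
    - [[0, 0.15, 0], [0, 0, 0]]
    - [[0, 0, 0], [0, 0, 0]]

```text
clock: 10.75
tcp_pos: [0.4412, -0.3201, 0.0842]
tool_rot: [-90.0, 0.0, -0.0]
contact_force: [0.3, 0.0, 0.0]
width: 0.0
```

Request:
arm_command:
  moves:
    - [[0, 0.15, 0], [0, 0, 0]]
    - [[0, 0, 0], [0, 0, 0]]

```text
clock: 11.0
tcp_pos: [0.4413, -0.3199, 0.0827]
tool_rot: [-90.0, -0.0, -0.0]
contact_force: [0.2, 1.2, 0.7]
width: 0.0
```

Request:
arm_command:
  moves:
    - [[0, 0.15, 0], [0, 0, 0]]
    - [[0, 0, 0], [0, 0, 0]]

```text
clock: 11.25
tcp_pos: [0.4413, -0.32, 0.0814]
tool_rot: [-90.0, -0.0, -0.0]
contact_force: [0.6, 1.6, 2.5]
width: -0.0003
```

Request:
arm_command:
  moves:
    - [[0, 0.15, 0], [0, 0, 0]]
    - [[0, 0, 0], [0, 0, 0]]

```text
clock: 11.5
tcp_pos: [0.4414, -0.3203, 0.0807]
tool_rot: [-90.0, -0.0, -0.0]
contact_force: [-1.3, 2.9, 9.5]
width: 0.0003
```

Request:
arm_command:
  moves:
    - [[0, 0.1, 0], [0, 0, 0]]
    - [[0, 0, 0], [0, 0, 0]]

```text
clock: 11.75
tcp_pos: [0.4414, -0.3205, 0.0804]
tool_rot: [-90.1, -0.0, -0.0]
contact_force: [-3.4, 4.5, 15.1]
width: -0.0
```

This one is ambiguous: the force grew softly from about 0.083, with a +y side force, which suggests a tilted lid. I'll check it in the pictures.

```bash
python3 - <<'E'
from h import *
out=[]
im0=cv2.imread('pics/side0.png'); im=bot.snapshot('side')[:,:,::-1]
s0=cv2.imread('pics/scene0.png'); s=bot.snapshot('scene')[:,:,::-1]
f=lambda a,x,y:cv2.resize(a[y:y+60,x:x+80],(400,300),interpolation=cv2.INTER_CUBIC)
cv2.imwrite('pics/c1.png',np.vstack([np.hstack([f(im0,228,222),f(im,228,222)]),np.hstack([f(s0,265,242),f(s,265,242)])]))
print(bot.read_state()['contact_force'].round(1) if hasattr(bot.read_state()['contact_force'],'round') else bot.read_state()['contact_force'])
E
```

```text
[-3.7  3.7 14.6]
```

View pics/c1.png

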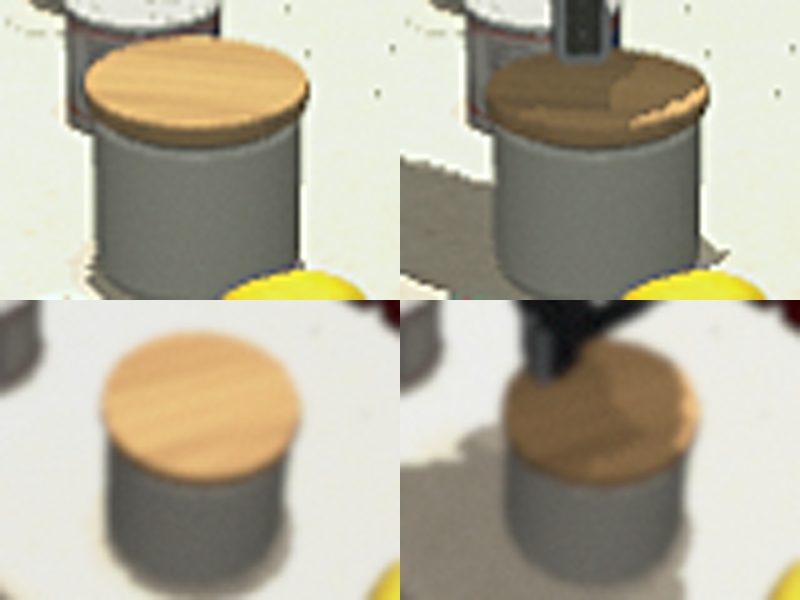

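Compared with the pictures before, the lid's far edge has dropped: top edge 38→50 in the 5× side crop and 330→340 in the scene crop. The front edge is unchanged and the pot stands upright, so this lid is the loose one and it has tipped. Now I'll press its middle.

Request:
arm_command:
  moves:
    - [[0, -1, 0], [0, 0, 0]]
    - [[-0.1, -0.8, -1.5], [0, 0, 0]]
    - [[0, 0, -1.6], [0, 0, 0]]
    - [[0, 0.6, 0], [0, 0, 0]]
    - [[0, 0.4, 0], [0, 0, 0]]
    - [[0, 0.2, 0], [0, 0, 0]]
    - [[0, 0.2, 0], [0, 0, 0]]
    - [[0, 0, 0], [0, 0, 0]]

```text
clock: 12.85
tcp_pos: [0.4396, -0.3506, 0.0828]
tool_rot: [-90.0, 0.1, -0.0]
contact_force: [-3.7, 1.3, 4.9]
width: -0.0
```

Request:
arm_command:
  moves:
    - [[0, 0.15, 0], [0, 0, 0]]
    - [[0, 0, 0], [0, 0, 0]]

```text
clock: 13.1
tcp_pos: [0.4397, -0.3507, 0.0816]
tool_rot: [-90.0, 0.1, -0.0]
contact_force: [-4.9, 1.3, 5.7]
width: 0.0001
```

Request:
arm_command:
  moves:
    - [[0, 0.15, 0], [0, 0, 0]]
    - [[0, 0, 0], [0, 0, 0]]

```text
clock: 13.35
tcp_pos: [0.4397, -0.3507, 0.0804]
tool_rot: [-90.0, 0.1, -0.0]
contact_force: [-4.2, 0.9, 9.4]
width: 0.0
```

Request:
arm_command:
  moves:
    - [[0, 0.1, 0], [0, 0, 0]]
    - [[0, 0, 0], [0, 0, 0]]

```text
clock: 13.6
tcp_pos: [0.4397, -0.3507, 0.08]
tool_rot: [-90.0, 0.0, -0.0]
contact_force: [-5.8, 3.9, 13.8]
width: -0.0
```

Request:
arm_command:
  moves:
    - [[0, 0.05, 0], [0, 0, 0]]
    - [[0, 0, 0], [0, 0, 0]]
    - [[0, 0, 0], [0, 0, 0]]

```text
clock: 13.98
tcp_pos: [0.4397, -0.3507, 0.08]
tool_rot: [-90.0, 0.0, -0.0]
contact_force: [-6.6, 4.1, 17.6]
width: 0.0004
```

Request:
arm_command:
  moves:
    - [[0, 0.03, 0], [0, 0, 0]]
    - [[0, 0, 0], [0, 0, 0]]
    - [[0, 0, 0], [0, 0, 0]]

```text
clock: 14.35
tcp_pos: [0.4397, -0.3507, 0.08]
tool_rot: [-90.0, 0.0, -0.0]
contact_force: [-7.5, 4.8, 19.5]
width: -0.0001
```

```bash
python3 - <<'E'
from h import *
im0=cv2.imread('pics/side0.png'); im=bot.snapshot('side')[:,:,::-1]
s0=cv2.imread('pics/scene0.png'); s=bot.snapshot('scene')[:,:,::-1]
f=lambda a,x,y:cv2.resize(a[y:y+60,x:x+80],(400,300),interpolation=cv2.INTER_CUBIC)
cv2.imwrite('pics/c2.png',np.vstack([np.hstack([f(im0,228,222),f(im,228,222)]),np.hstack([f(s0,265,242),f(s,265,242)])]))
print(bot.read_state()['contact_force'])
E
```

```text
[-7.25828794  4.86704995 18.97695194]
```

View pics/c2.png

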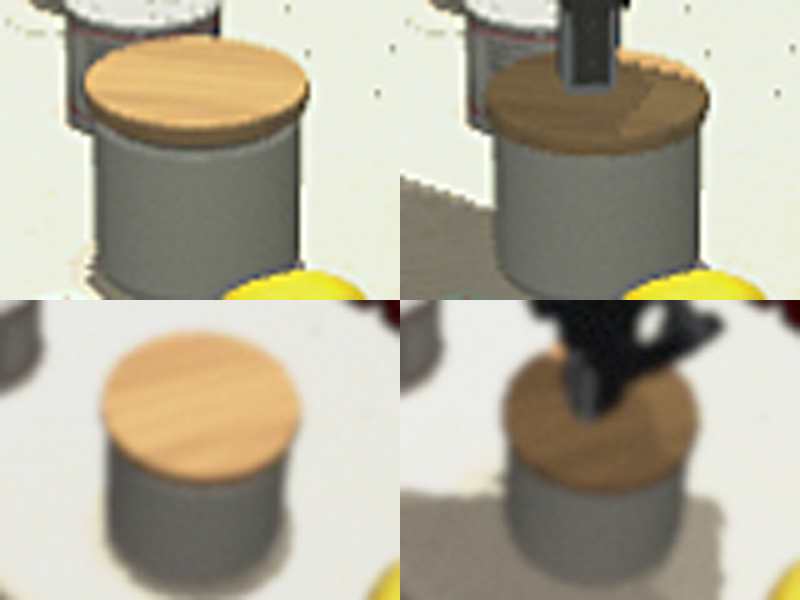

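The lid is now about 10 crop pixels lower all round, level and seated on the rim. The finger is in its middle and the pot hasn't moved. I'm handing the job in.

```bash
python3 -c "
from bench import bot
print(bot.finish_job())"
```

```text
the job is handed in; nothing more can be done
None
```

The loose lid was the one on the pot nearest the lemon and egg timer. It is now pressed fully home, and the arm is still holding it down with about 19 N for you to tape. I handed the job in at about 14.5 s of the 48 s allowed; it reports no verdict.

- **Finding it:** I pressed each lid 30 mm off its centre. The far and middle lids were stiff at z = 0.080 (9 N and 15 N), so they are home. The near one gave softly from about 0.083, and before-and-after pictures showed its far edge dropping while its pot stayed upright.
- **Pressing it home:** In the middle it was springy down to about 0.080, reached at 9–10 N. It then stayed at 0.080 as the force rose to 19 N.
- **Last checks:** The final pictures show that lid lower all round and level, with its pot where it was. I did not photograph the other two pots or the bystanders again, but nothing touched them apart from the two lid presses.
- **What was unclear:** The edge press on the near lid was ambiguous by force alone, because contact came at about 0.083 rather than the expected 0.085. The heights triangulated from the first pictures were also too poor to tell which lid was loose. There is a sideways force of about 7–9 N on the finger in the final hold, and it is not slipping.

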